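# Measure the flow cells on the cross-slide carrier

## Task

Pull the carrier out by its handle until it clicks on its load stop, and lay every flow cell on the table, window up, flat in a free pocket of the carrier. Turn the selector to two pips (reference), bring the white tile under the optical head and keep it there for at least a second; with the tile still there turn the selector to three pips (sample), then bring each cell's window in turn, shortest cell first and longest last, under the head for at least a second each. Finish with the selector back at one pip and the carrier clicked on its load stop with the cells still in their pockets; leave everything else alone and do not bump the head.

Things in the scene. Friction and masses are not known exactly. Their poses are not given: they have to be found in the camera images.
- stand: measuring stand bolted to the breadboard: black base plate 440 x 170 x 10 mm with two steel x rails, and behind it a steel post that carries the optical head. Origin on the table straight under the head's tip; its x axis runs along the x slide away from the robot, y to the left along the y slide, z up. Fixed, but placed and turned a little differently each time
- head_tip (a point): tip of the fixed optical head, a slim black and steel barrel (24 mm thick, the nose 8 mm) pointing straight down: 115 mm above the table, 45 mm above the cells' tops; barrel, clamp and post reach up to 240 mm, the clamp arm running back (stand's +x). Whatever is straight below this point is being measured
- x_slide (a joint): lower slide of the carrier, m: 0 on the load stop nearest the robot (carrier's middle 152.5 mm in front of the head), growing to 0.205 as it goes away from the robot, under the head. A spring plunger clicks in on the load stop: within the last 5 mm it pulls the slide home to 0, and it takes about 8 N to get in or out. Elsewhere the slide stays where it is left (about 2 N to move it)
- y_slide (a joint): upper slide of the carrier, m: 0 in the middle, positive to the stand's left (+y), range -0.075 to 0.075; stays where it is left (about 2 N to move it)
- handle (a point): middle of the black square upright handle of the carrier, 20 x 20 mm and 60 mm tall (48 to 108 mm above the table), 127.5 mm in front (-x) of carrier_mid on a 60 mm wide tongue whose top is 48 mm above the table; this point is 87 mm above the table. Moving the handle moves both slides. Axes as the stand's
- carrier_mid (a point): middle of the carrier, a grey plate 183 x 218 mm (x, y) with four shallow rectangular pockets in two rows, dark inside, each 50 mm in x by 92 mm in y and 4 mm deep; this point is at the height of the pocket floors, 44 mm above the table (plate's face 48 mm). Axes as the stand's
- pocket_near_left (a point): centre of the floor of the pocket nearer the robot, left; at (-37.5, +53) mm from carrier_mid; rides on the carrier
- pocket_near_right (a point): centre of the floor of the pocket nearer the robot, right; at (-37.5, -53) mm from carrier_mid
- pocket_far_right (a point): centre of the floor of the pocket farther from the robot, right; at (+37.5, -53) mm from carrier_mid
- tile (a point): centre of the top of the reference tile, a white disc 34 mm across in a black block (46 x 86 x 26 mm) fixed in the far left pocket; at (+37.5, +53) mm from carrier_mid, 70 mm above the table
- selector (a joint): selector on the controller's top, rad: 0 at one pip (standby, left, as it starts), 0.7 at two pips (reference, middle, pointing along the controller's +x), 1.4 at three pips (sample, right); turns clockwise seen from above as it grows; stops at -0.1 and 1.5. A spring detent holds it at each position and draws it in from about 0.25 rad either side; about 0.1 N m to turn it over
- selector_grip (a point): point on the selector's axis at which to grip its bar, 114 mm above the table: the black bar is 52 mm long, 14 mm wide and 30 mm tall (its top 8 mm above this point) on a round skirt 56 mm across whose top is 22 mm below this point. Its x axis runs along the bar to the pointer's white end, z up
- controller: grey controller box 150 x 180 x 80 mm (x, y, z) with the selector on its top, 30 mm nearer the robot than its middle. Origin under its centre, x away from the robot. Fixed, but placed and turned differently each time
- cell_short: shortest flow cell, may be absent: cream plastic block 60 mm long (its y), 42 mm wide (its x), 26 mm tall, about 117 g, with a round glass window in the middle of the top. Origin in the middle of the underside, under the window; z up. Lies on the table at first, window up
- cell_mid: middle flow cell, may be absent: cream plastic block 73 mm long (its y), 42 mm wide (its x), 26 mm tall, about 142 g, with a round glass window in the middle of the top. Origin in the middle of the underside, under the window; z up. Lies on the table at first, window up
- cell_long: longest flow cell, may be absent: cream plastic block 86 mm long (its y), 42 mm wide (its x), 26 mm tall, about 167 g, with a round glass window in the middle of the top. Origin in the middle of the underside, under the window; z up. Lies on the table at first, window up
- fork: bystander: loose aluminium clamping fork about 140 x 60 x 12 mm; origin in the middle of the underside. Leave it
- vial_stand: bystander: capped glass vial on a black round base 80 mm across, 94 mm tall; origin in the middle of the underside. Leave it
- driver: bystander: screwdriver with black handle, 180 mm; origin in the middle of the underside. Leave it
- lens_post: bystander: lens in a black mount on a short steel post, 116 mm tall; origin in the middle of the underside. Leave it
- tissue_box: bystander: cardboard box of lens tissue 75 x 125 x 45 mm; origin in the middle of the underside. Leave it
- solvent: bystander: amber solvent bottle 54 mm across, 120 mm tall; origin in the middle of the underside. Leave it
- lens_tube: bystander: black lens tube 36 mm across, 60 mm tall, standing; origin in the middle of the underside. Leave it
Mind the look-alikes: they are no part of the job. What is shaped like the cell_short but pink or purple is not meant.

How it is judged:
On the way, in this order (a step that is already met when the one before it is completed fails the run):
1. the carrier is pulled out until it clicks on its load stop (value of joint x_slide below 0.003 m), for 0.2 s.
2. every flow cell lies flat in a pocket of the carrier (z of cell_short in the frame of carrier_mid between -0.003 and 0.0022 m and angle between each of cell_short, cell_mid, cell_long's own z axis and vertical below 0.05 rad and x of cell_short in the frame of carrier_mid between -0.09 and 0.09 m and y of cell_short in the frame of carrier_mid between -0.109 and 0.109 m and z of cell_mid in the frame of carrier_mid between -0.003 and 0.0022 m and x of cell_mid in the frame of carrier_mid between -0.09 and 0.09 m and y of cell_mid in the frame of carrier_mid between -0.109 and 0.109 m and z of cell_long in the frame of carrier_mid between -0.003 and 0.0022 m and x of cell_long in the frame of carrier_mid between -0.09 and 0.09 m and y of cell_long in the frame of carrier_mid between -0.109 and 0.109 m), for 0.3 s.
3. selector at two pips (reference) and the white tile under the head for a second (value of joint selector between 0.58 and 0.82 rad and horizontal distance between tile and head_tip below 0.007 m), for 0.8 s.
4. selector turned to three pips (sample), the tile still under the head (value of joint selector between 1.28 and 1.52 rad and horizontal distance between tile and head_tip below 0.007 m), for 0.2 s.
5. the shortest cell's window under the head for a second (horizontal distance between cell_short and head_tip below 0.007 m), for 0.8 s.
6. the middle cell's window under the head for a second (horizontal distance between cell_mid and head_tip below 0.007 m), for 0.8 s.
7. the longest cell's window under the head for a second (horizontal distance between cell_long and head_tip below 0.007 m), for 0.8 s.
At the end, for the whole second after the job is handed in: carrier clicked on its load stop (x slide within 3 mm of 0), selector at one pip (within 0.12 rad), every cell at rest flat in a pocket (within 2 mm of its floor, tilt under 0.05 rad). On the way, 'under the head' means within 7 mm and a selector position within 0.12 rad (all of step 2 and value of joint x_slide below 0.003 m and value of joint selector below 0.12 rad and linear speed of each of cell_short, cell_mid, cell_long below 0.02 m/s); the robot touches nothing.
It fails at once if a bystander is shoved more than 6 cm (distance of any of fork, vial_stand, driver, lens_post, tissue_box, solvent, lens_tube from where it was at the start of the episode above 0.06 m).
It fails at once if the vial on its base, lens post, solvent bottle or lens tube is knocked over (angle between any of vial_stand, lens_post, solvent, lens_tube's own z axis and vertical above 0.6 rad).
It fails at once if the robot pushes the optical head with more than 4 N (contact force between any of the arm, the fingers and head above 4 N).
Of cell_short, cell_mid, cell_long only 2 to 3 are there at a start; the rules pass over those that are not, and their reading is None.
At some moment in a run one of cell_short, cell_mid, cell_long may be knocked a few centimetres aside while the robot is not near it.
It also fails if it takes over 210 s, if anything falls off the work surface, if the arm or the gripper's body presses on something with over 40 N, if the wrist force passes 120 N, or if a joint passes its speed limit or range.

## Robot

A 7-joint arm with a two-finger parallel gripper is mounted at the origin on the work surface. World frame = base frame: x ahead of the robot, y to its left, z up, the work surface at z = 0. Lengths are in m, angles in rad, forces in N, time in s.
With the tool pointing down it reaches from about 0.35 to 0.9 m from the base axis. Payload 7.2 kg.
Tool frame: the origin (TCP) lies at the very end of the fingers, on their centre line; the grasp point (between the pads) lies 19 mm behind it (arm.hold_point_z is the z of the grasp point in the tool frame, in m); z points along the fingers, y is the line along which they close (so a half turn about z gives the same grasp; the last joint's range is limited). The gripper opens to 85 mm and grips with 20 to 120 N. Pads are 22 mm wide; open, the fingers measure 114 mm over their backs; the gripper's body (76 mm by 85 mm) begins 54 mm behind the grasp point. The pads swing forward as they close: fully open they stand 13 mm farther back than shut.
Start: joints at [-1.21, 0.411, -0.013, 1.596, 0.006, 1.134, -0.082], TCP at [0.26, 0.568, 0.231] pointing down, gripper open.
Joint ranges: [-2.95, 2.95], [-0.29, 1.99], [-1.47, 1.44], [0.14, 2.54], [-1.03, 4.17], [0.13, 1.85], [-2.86, 2.86]. Speed limits (rad/s): [2.39, 2.39, 3.01, 3.01, 3.14, 3.14, 3.14].

## Interface

Orientations are given as a unit quaternion [x, y, z, w].
In Python, from bench import arm, release, clamp, kinematics, get_obs, cams, workorder gives the robot as it stands. Calls block until the motion is done:
- arm.move_pose(position, orientation): joint-space move of the TCP to a pose.
- arm.line_to(position, rot=None, rate=0.15, contact_N=None): straight line of the TCP; rot=None keeps the orientation; rate is the mean speed in m/s. With contact_N (N) it stops when the force on the tool has changed by that much, and returns True; else False.
- arm.set_joints(angles): joint-space move.
- release() and clamp(grip_force=None): open the fingers fully, or close them until they stop; grip_force is the grip in N (None keeps the last).
- arm.pause(seconds).
- kinematics.solve_ik(position, orientation): joint angles nearest the present ones, or None.
- get_obs(): the state.
- cams.read_camera(name): name is "side" or "top"; returns a dict with "image" (480x640x3 uint8, red, green, blue), "K" (3x3 intrinsics, pixels), "D" ([k1, k2, p1, p2, k3] as OpenCV has them; the pictures are not rectified), "xyz" and "attitude" of the camera in the world. Camera axes: x right, y down, z forward; pixel columns grow to the right and rows downward; lengths in m; the calibration is good to about 2 mm. A picture is of the moment at which its call begins. There is no depth.
A pose or a line that the arm cannot do raises arm.IKError and nothing moves.
- workorder.hand_in(): hands the job in; it is judged then, once.
The state is a dict: "time_s": time; "joint_positions": joint angles; "qd": joint speeds; "joint_efforts": joint torques, N m; "eef_pos": TCP position; "tcp_rot": TCP orientation; "wrist_force": force on the tool from outside, world axes, zero at the start; "wrist_torque": the same for the moment, N m; "finger_gap": finger opening in m; "gripper_force": force on a finger pad.
Only numpy, scipy, OpenCV 4.12 (cv2) and the standard library are available. Lean on these libraries where they do the work, as an engineer would, in place of code of your own. Each camera call takes 0.05 s, during which the arm holds its last target. There are 200 camera calls.

## Working session

There is one attempt and no reset: what is moved stays moved. The work goes in short steps, each a Python script; the robot and the scene stay as the last script left them, time stands still between calls to the robot, and variables do not carry over. Pictures are saved under pics/ and viewed, at most 14 in all, crops included, and the job is handed in when it is done.

```bash
mkdir -p pics; ls
python3 - <<'E'
from bench import arm, get_obs, cams
import cv2
for n in("top","side"):
    c=cams.read_camera(n); cv2.imwrite(f"pics/{n}0.png",c["image"][:,:,::-1]); print(n,c["K"],c["D"],c["xyz"],c["attitude"])
o=get_obs(); print(o["time_s"],o["eef_pos"],o["tcp_rot"],arm.hold_point_z)
E
```

```text
pics
top [[509.64032247   0.         312.02364436]
 [  0.         509.64032247 244.81705087]
 [  0.           0.           1.        ]] [0.04656648 0.         0.         0.         0.        ] [ 0.36390164 -0.00359091  1.38868607] [ 0.71408771 -0.69845994  0.02873676 -0.03750542]
side [[468.60752632   0.         323.29043447]
 [  0.         468.60752632 234.2449674 ]
 [  0.           0.           1.        ]] [-0.08324245  0.          0.          0.          0.        ] [ 0.30168309 -1.22725582  0.80559823] [ 0.86095269 -0.06693783  0.04564422 -0.5021916 ]
0.1 [0.25970525 0.5679832  0.2305265 ] [ 2.12726864e-01  9.77111412e-01 -7.47670943e-04 -1.00684490e-04] -0.0187
```

View pics/top0.png

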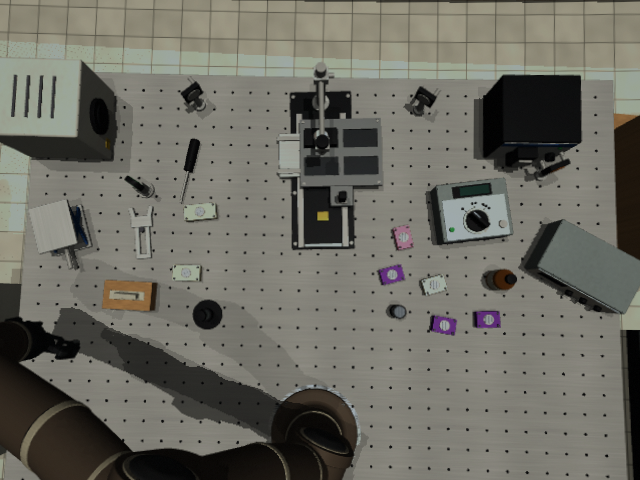

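View pics/side0.png

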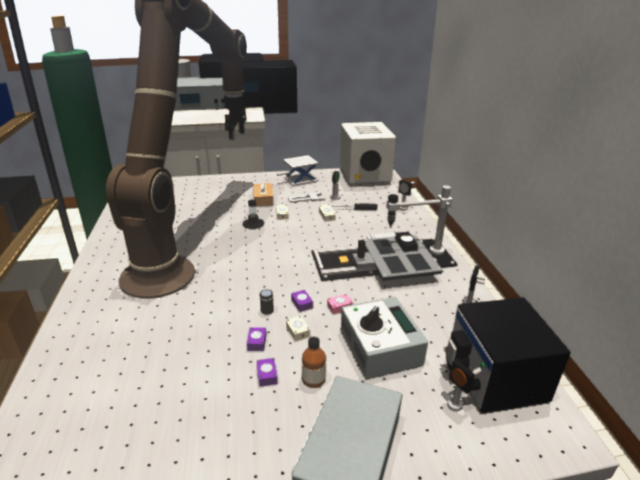

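The top view shows the stand at about (322,170), the handle at (341,197) and the selector at (477,221). There are cream blocks at (200,212), (187,272) and (432,284). The look-alikes are pink at (403,237) and purple at (391,275), (444,325) and (487,319). I'll check these in enlarged crops.

```bash
cat > h.py <<'E'
import numpy as np, cv2
from scipy.spatial.transform import Rotation as R
from bench import arm, release, clamp, kinematics, get_obs, cams, workorder
def ray(c,uv):
    p=cv2.undistortPoints(np.array([[uv]],float),c["K"],np.array(c["D"]))[0,0]
    return R.from_quat(c["attitude"]).apply([p[0],p[1],1])
def at(c,uv,z):
    d=ray(c,uv); o=np.array(c["xyz"]); return o+d*(z-o[2])/d[2]
def pix(c,P):
    Rm=R.from_quat(c["attitude"]).as_matrix().T
    return cv2.projectPoints(np.array(P,float).reshape(-1,1,3),cv2.Rodrigues(Rm)[0],-Rm@np.array(c["xyz"]),c["K"],np.array(c["D"]))[0][:,0]
def crop(im,x,y,w,h,k):
    return cv2.resize(im[y:y+h,x:x+w],None,fx=k,fy=k,interpolation=cv2.INTER_CUBIC)
E
python3 - <<'E'
from h import *
im=cv2.imread("pics/top0.png")
a=np.hstack([crop(im,165,195,66,96,6)[:, :396],crop(im,385,220,66,96,6)])
cv2.imwrite("pics/c1.png",a)
b=np.hstack([crop(im,275,60,120,195,3),crop(im,425,170,95,146,4)[:585,:380]])
cv2.imwrite("pics/c2.png",b)
E
```

```text
Traceback (most recent call last):
ValueError: all the input array dimensions except for the concatenation axis must match exactly, but along dimension 0, the array at index 0 has size 585 and the array at index 1 has size 584
```

View pics/c1.png

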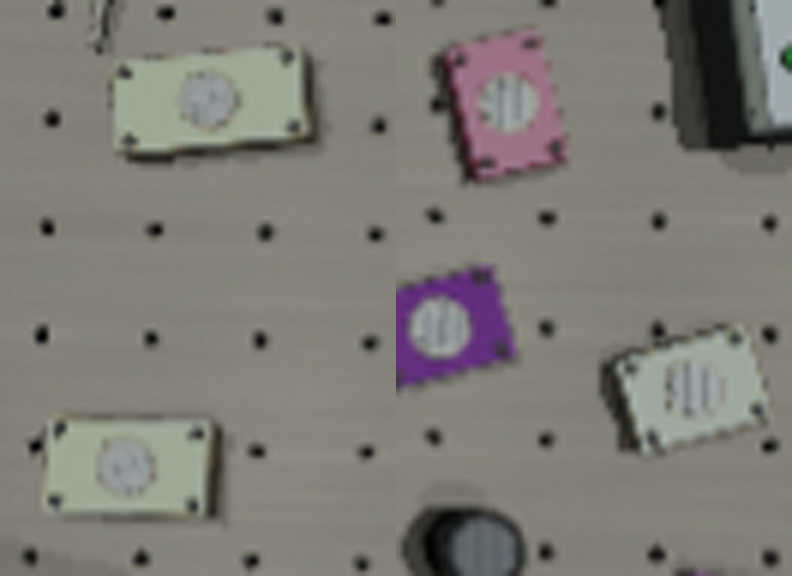

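Run:
```python
from h import *
im=cv2.imread("pics/top0.png")
b=np.hstack([crop(im,275,60,120,195,3)[:580],crop(im,425,170,95,145,4)])
cv2.imwrite("pics/c2.png",b);print(b.shape)
```

```text
(580, 740, 3)
```

View pics/c2.png

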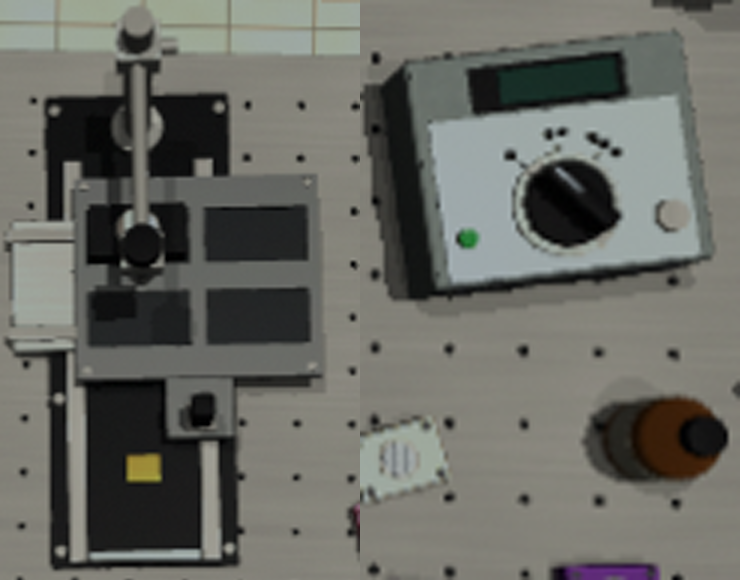

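```bash
cat >> h.py <<'E'
from scipy.optimize import least_squares
def fitpose(c,uv,loc,z,x0):
    f=lambda p:(pix(c,np.c_[(R.from_euler('z',p[2]).as_matrix()[:2,:2]@loc[:,:2].T).T+p[:2],z])-uv).ravel()
    s=least_squares(f,x0,loss='soft_l1'); return s.x,np.abs(f(s.x)).reshape(-1,2)
def cells(c,verbose=1):
    hsv=cv2.cvtColor(c["image"],cv2.COLOR_RGB2HSV).astype(int); rgb=c["image"].astype(int)
    # cream: greenish-yellow tint, bright
    m=((hsv[...,2]>135)&(rgb[...,1]-rgb[...,2]>8)&(rgb[...,1]>=rgb[...,0])).astype(np.uint8)
    m=cv2.morphologyEx(m,cv2.MORPH_CLOSE,np.ones((9,9)))
    out=[]
    for k in cv2.findContours(m,0,1)[0]:
        if cv2.contourArea(k)<120: continue
        P=np.array([at(c,p[0],.026)[:2] for p in k])*1000
        (x,y),(w,h),a=cv2.minAreaRect(P.astype(np.float32))
        if h<w: w,h=h,w; a+=90
        if 30<w<55 and 45<h<105: out.append((x/1000,y/1000,np.deg2rad(a)-0,w,h))  # a: direction of short side -> local x up to sign
    return out
E
python3 - <<'E'
from h import *
c=cams.read_camera("top")
for q in cells(c): print("cell",np.round(q,3),pix(c,[[q[0],q[1],.026]]).round(1))
s3=lambda l:np.array([( (u+.5)/3-.5+275,(v+.5)/3-.5+60) for u,v in l])
s4=lambda l:np.array([( (u-360+.5)/4-.5+425,(v+.5)/4-.5+170) for u,v in l])
uv=s3([(77,180),(317,176),(323,376),(78,383),(205,207),(306,207),(310,260),(207,262),(207,289),(308,289),(312,342),(208,341),(88,290),(188,290),(190,343),(92,346)])
def pk(cx,cy): return [(cx+25,cy+46),(cx+25,cy-46),(cx-25,cy-46),(cx-25,cy+46)]
loc=np.array([(91.5,109),(91.5,-109),(-91.5,-109),(-91.5,109)]+pk(37.5,-53)+pk(-37.5,-53)+pk(-37.5,53))/1000
p,r=fitpose(c,uv,loc,.048,[.6,-.05,0]); print("carrier",p,r.round(1).tolist())
b,r=fitpose(c,s3([(45,97),(228,93),(237,563),(52,568)]),np.array([(220,85),(220,-85),(-220,-85),(-220,85)])/1000,.01,[.6,0,0]);print("base",b,r.round(1).tolist())
k,r=fitpose(c,s4([(407,62),(680,32),(712,256),(437,290)]),np.array([(75,90),(75,-90),(-75,-90),(-75,90)])/1000,.08,[.5,-.4,0]);print("ctrl",k,r.round(1).tolist())
print("sel from ctrl",k[:2]-.03*np.array([np.cos(k[2]),np.sin(k[2])]),"skirt",at(c,s4([(568,202)])[0],.092))
print("handle",at(c,s3([(203,403)])[0],.108), "pred", p[:2]-.1275*np.array([np.cos(p[2]),np.sin(p[2])]))
im=cams.read_camera("side")["image"][:,:,::-1]
cv2.imwrite("pics/c3.png",np.vstack([crop(im,320,180,140,52,5),crop(im,305,215,140,66,5)])[:600])
cv2.imwrite("pics/c3.png",crop(im,310,180,150,112,5))
E
```

```text
cell [  0.34   -0.811   1.528  47.098 100.605] [[629.5 309.8]]
cell [ 0.393 -0.312  0.319 41.659 57.844] [[434.4 284.6]]
cell [ 0.41   0.351  3.124 42.724 71.2  ] [[185.5 272.5]]
cell [ 0.405  0.824  1.21  45.525 65.186] [[  5.8 270.7]]
cell [ 0.577  0.322  0.124 40.567 84.22 ] [[199.1 210.9]]Traceback (most recent call last):
  File "<stdin>", line 9, in <module>
  File "h.py", line 17, in fitpose
    s=least_squares(f,x0,loss='soft_l1'); return s.x,np.abs(f(s.x)).reshape(-1,2)
    return func(*args, **kwargs)
    vector_fun = VectorFunction(
        fun_wrapped,
    ...<6 lines>...
        workers=workers
    )
    self._update_fun()
    ~~~~~~~~~~~~~~~~^^
    self.f = self.fun_wrapped(xp_copy(self.x))
             ~~~~~~~~~~~~~~~~^^^^^^^^^^^^^^^^^
    return np.atleast_1d(self.fun(x))
                         ~~~~~~~~^^^
    return self.f(x, *self.args, **self.kwargs)
           ~~~~~~^^^^^^^^^^^^^^^^^^^^^^^^^^^^^^
  File "h.py", line 16, in <lambda>
    f=lambda p:(pix(c,np.c_[(R.from_euler('z',p[2]).as_matrix()[:2,:2]@loc[:,:2].T).T+p[:2],z])-uv).ravel()
                      ~~~~~^^^^^^^^^^^^^^^^^^^^^^^^^^^^^^^^^^^^^^^^^^^^^^^^^^^^^^^^^^^^^^^^^^^
    res = self.concatenate(tuple(objs), axis=axis)
ValueError: all the input array dimensions except for the concatenation axis must match exactly, but along dimension 0, the array at index 0 has size 16 and the array at index 1 has size 1
```

```bash
sed -i 's/+p\[:2\],z\])/+p[:2],np.full(len(loc),z)])/' h.py
python3 - <<'E'
from h import *
c=cams.read_camera("top")
s3=lambda l:np.array([( (u+.5)/3-.5+275,(v+.5)/3-.5+60) for u,v in l])
s4=lambda l:np.array([( (u-360+.5)/4-.5+425,(v+.5)/4-.5+170) for u,v in l])
uv=s3([(77,180),(317,176),(323,376),(78,383),(205,207),(306,207),(310,260),(207,262),(207,289),(308,289),(312,342),(208,341),(88,290),(188,290),(190,343),(92,346)])
def pk(cx,cy): return [(cx+25,cy+46),(cx+25,cy-46),(cx-25,cy-46),(cx-25,cy+46)]
loc=np.array([(91.5,109),(91.5,-109),(-91.5,-109),(-91.5,109)]+pk(37.5,-53)+pk(-37.5,-53)+pk(-37.5,53))/1000
p,r=fitpose(c,uv,loc,.048,[.6,-.05,0]); print("carrier",p,r.round(1).tolist())
b,r=fitpose(c,s3([(45,97),(228,93),(237,563),(52,568)]),np.array([(220,85),(220,-85),(-220,-85),(-220,85)])/1000,.01,[.6,0,0]);print("base",b,r.round(1).tolist())
k,r=fitpose(c,s4([(407,62),(680,32),(712,256),(437,290)]),np.array([(75,90),(75,-90),(-75,-90),(-75,90)])/1000,.08,[.5,-.4,0]);print("ctrl",k,r.round(1).tolist())
print("sel from ctrl",k[:2]-.03*np.array([np.cos(k[2]),np.sin(k[2])]),"skirt",at(c,s4([(568,202)])[0],.092))
print("handle",at(c,s3([(203,403)])[0],.108), "pred", p[:2]-.1275*np.array([np.cos(p[2]),np.sin(p[2])]))
im=cams.read_camera("side")["image"][:,:,::-1]
cv2.imwrite("pics/c3.png",crop(im,310,180,150,112,5))
E
```

```text
carrier [ 0.74220574 -0.05700654  0.03616197] [[0.6, 0.6], [0.4, 0.7], [0.0, 0.3], [0.1, 1.3], [0.0, 0.2], [0.6, 0.5], [0.3, 0.1], [0.3, 0.1], [0.2, 0.2], [0.6, 0.4], [0.3, 0.3], [0.2, 1.3], [0.0, 0.6], [0.9, 0.0], [0.6, 0.7], [1.1, 0.2]]
base [ 0.70379277 -0.00620895  0.03874513] [[0.1, 0.3], [0.0, 0.3], [0.6, 0.6], [0.4, 0.0]]
ctrl [ 0.58709188 -0.40137856  0.13557473] [[1.0, 0.1], [0.5, 0.7], [1.2, 0.6], [0.6, 0.1]]
sel from ctrl [ 0.55736716 -0.40543336] skirt [ 0.55775843 -0.40359209  0.092     ]
handle [ 0.61561741 -0.0605001   0.108     ] pred [ 0.61478909 -0.06161619]
```

View pics/c3.png

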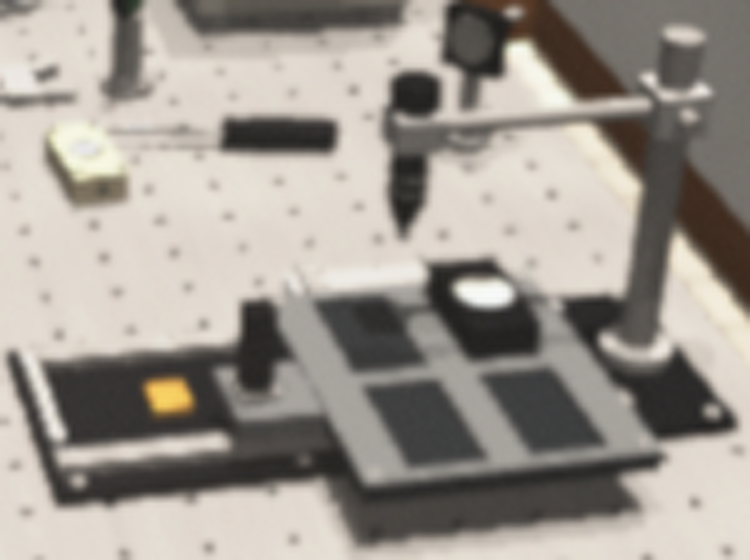

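The side crop shows the head tip at crop (402,238), which is full-image (390.0,227.2). The white tile is at about (407,239) and the handle at about (361,247).

Run:
```python
from h import *
c=cams.read_camera("side"); t=cams.read_camera("top")
H=at(c,(390.0,227.2),.115); b=np.array([.7038,-.0062]); y=.0377
print(H); M=R.from_euler('z',y).as_matrix()[:2,:2]
print("base in head frame",M.T@(b-H[:2]),"carrier in head frame",M.T@(np.array([.7422,-.0570])-H[:2]))
for z in(.19,.21,.24): print(z,at(t,(275+143.5/3-.5,60+243.5/3-.5),z))
print("tile side", at(c,(310+484.5/5-.5,180+293.5/5-.5),.07), "pred", np.array([.7422,-.0570])+M@[.0375,.053])
print("side handle top", at(c,(310+258/5-.5,180+303/5-.5),.108))
```

```text
[ 0.71832714 -0.00605289  0.115     ]
base in head frame [-0.01452237  0.00040054] carrier in head frame [ 0.02193564 -0.0518107 ]
0.19 [ 0.72830874 -0.00650956  0.19      ]
0.21 [ 0.72222864 -0.00646086  0.21      ]
0.24 [ 0.71310847 -0.00638782  0.24      ]
tile side [ 0.77658656 -0.00441588  0.07      ] pred [ 0.77767573 -0.00262424]
side handle top [ 0.61420267 -0.05924533  0.108     ]
```

```bash
cat >> h.py <<'E'
HEAD=np.array([.7183,-.0062]); YAW=.0377; SEL=np.array([.5575,-.4045]); CYAW=.1356
M=R.from_euler('z',YAW).as_matrix()[:2,:2]
def W(p): return HEAD+M@np.array(p,float)          # stand frame -> world xy
def quat(th): f=(th+np.pi/2)/2; return np.array([np.cos(f),np.sin(f),0,0])
def rot(th,p):  # tool y along th (mod pi), choose wrist nearest mid range
    best=None
    for t in (th,th+np.pi):
        q=kinematics.solve_ik(list(p),quat(t))
        if q is not None and (best is None or abs(q[6])<best[0]): best=(abs(q[6]),quat(t))
    return best[1]
def go(xy,z,th=None,rate=.35,**k):
    p=[float(xy[0]),float(xy[1]),z]
    return arm.line_to(p,rot=None if th is None else rot(th,p),rate=rate,**k)
def st(msg=""):
    o=get_obs(); print(msg,"t",round(o["time_s"],1),"p",np.round(o["eef_pos"],4),"gap",round(o["finger_gap"],4),"F",np.round(o["wrist_force"],1),"q7",round(o["joint_positions"][6],2)); return o
E
python3 - <<'E'
from h import *
h=np.array([.6150,-.0610]); th=YAW+np.pi/2
p=[.45,.0,.25]; arm.move_pose(p,rot(th,p)); st("mid")
go(h,.20,th); go(h,.062); clamp(60); st("grip")
E
```

```text
mid t 2.5 p [0.4502 0.0008 0.25  ] gap 0.0854 F [ 0.2  0.4 -0.8] q7 -1.55
grip t 4.3 p [ 0.6155 -0.0609  0.0628] gap 0.019 F [-0.8 -0.   6.3] q7 -1.08
```

Run:
```python
from h import *
o=get_obs(); print("handle stand", M.T@(np.array(o["eef_pos"][:2])-HEAD))
go(W([-.268,0]),.062,rate=.12); st("near")
print(go(W([-.295,0]),.062,rate=.04,contact_N=22)); o=st("stop"); print(M.T@(np.array(o["eef_pos"][:2])-HEAD))
release(); o=st("rel"); go(o["eef_pos"][:2],.2); go([.42,.25],.22); st()
c=cams.read_camera("top"); cv2.imwrite("pics/c4.png",np.hstack([crop(c["image"][:,:,::-1],270,120,130,150,3),crop(c["image"][:,:,::-1],150,190,130,150,3)]))
for q in cells(c): print("cell",np.round(q,3))
```

```text
handle stand [-0.10480933 -0.05076602]
near t 5.9 p [ 0.4522 -0.0162  0.0628] gap 0.0192 F [5.8 0.2 4.7] q7 -1.15
True
stop t 6.3 p [ 0.4398 -0.0169  0.0629] gap 0.0196 F [ 3.8 -2.3 -2.6] q7 -1.16
[-2.78750300e-01 -1.59256579e-04]
rel t 7.0 p [ 0.4405 -0.0171  0.0631] gap 0.0857 F [ 0.  -0.2 -0.5] q7 -1.16
 t 8.5 p [0.4198 0.2479 0.2188] gap 0.0853 F [-0.7 -0.1 -0.7] q7 -2.01
cell [-7.5000e-02  3.9300e-01  1.7420e+00  3.8141e+01  8.7998e+01]
cell [7.3000e-02 7.3200e-01 1.2000e-01 5.1464e+01 8.3023e+01]
cell [ 0.208 -0.16   1.598 49.565 61.696]
cell [ 0.403  0.81   0.081 53.169 56.887]
cell [ 6.4400e-01 -5.5100e-01  5.6000e-02  5.2918e+01  8.7721e+01]
cell [ 0.869  0.504  2.088 38.483 64.292]
```

View pics/c4.png

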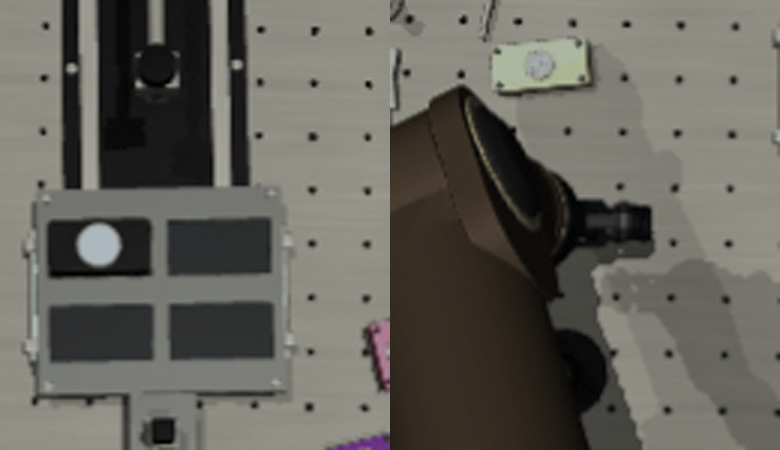

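```bash
cat >> h.py <<'E'
def pk(cx,cy): return [(cx+25,cy+46),(cx+25,cy-46),(cx-25,cy-46),(cx-25,cy+46)]
CL=np.array([(91.5,109),(91.5,-109),(-91.5,-109),(-91.5,109)]+pk(37.5,-53)+pk(-37.5,-53)+pk(-37.5,53))/1000
E
python3 - <<'E'
from h import *
c=cams.read_camera("top")
s3=lambda l:np.array([( (u+.5)/3-.5+270,(v+.5)/3-.5+120) for u,v in l])
uv=s3([(35,190),(282,186),(290,390),(40,398),(168,222),(270,219),(271,272),(170,274),(170,307),(271,304),(273,358),(170,360),(49,309),(152,305),(153,358),(52,361)])
p,r=fitpose(c,uv,CL,.048,[.56,0,0]); print("carrier",p,r.max(1).round(1).tolist()); print("in stand",M.T@(p[:2]-HEAD))
print("tile",at(c,s3([(98,244)])[0],.07)[:2], W(M.T@(p[:2]-HEAD)+[.0375,.053]))
print("handle",at(c,s3([(163,431)])[0],.108)[:2], W(M.T@(p[:2]-HEAD)+[-.1275,0]))
im=c["image"]; print(im[208:216:2,190:196:2].reshape(-1,3).tolist(), im[225,200:206:2].tolist())
print(im[278:286:3,425:440:4].reshape(-1,3).tolist())
E
```

```text
carrier [ 0.56592136 -0.01357058  0.04438906] [0.5, 0.4, 0.9, 0.6, 0.5, 0.3, 0.6, 0.8, 0.9, 0.7, 0.6, 0.2, 0.7, 0.4, 0.9, 0.7]
in stand [-0.15254817 -0.00162203]
tile [0.60238987 0.04218303] [0.60139709 0.04080517]
handle [ 0.43799046 -0.01749678] [ 0.43851196 -0.01837619]
[[171, 182, 159], [171, 182, 159], [171, 182, 159], [171, 182, 160], [172, 183, 160], [168, 177, 156], [172, 183, 160], [171, 182, 159], [164, 170, 152], [171, 182, 159], [171, 182, 159], [171, 182, 160]] [[132, 130, 122], [132, 130, 122], [132, 130, 122]]
[[85, 84, 77], [138, 146, 142], [171, 182, 171], [172, 183, 171], [144, 153, 138], [167, 177, 165], [129, 134, 135], [170, 172, 164], [172, 182, 174], [161, 169, 159], [137, 143, 145], [171, 179, 178]]
```

```bash
sed -i 's/^HEAD=.*YAW=.0377;/HEAD=np.array([.7183,-.0062]); YAW=.040;/; s/>8)&(rgb\[...,1\]>=rgb\[...,0\])/>3)\&(rgb[...,1]-rgb[...,0]>=6)/; s/np.ones((9,9))/np.ones((5,5))/; s/>135/>120/; s/if 30<w<55 and 45<h<105/if 30<w<50 and 50<h<95 and .3<x\/1000<.68 and abs(y)<520/' h.py
cat >> h.py <<'E'
def find(L,c=None):
    c=c or cams.read_camera("top")
    r=sorted(cells(c),key=lambda q:abs(q[4]-L)); print("find",L,[np.round(q,3).tolist() for q in r])
    r=[q for q in r if abs(q[4]-L)<5.5]
    return r[0] if r else None
E
python3 - <<'E'
from h import *
find(84.5)
p=[.45,.0,.25]; arm.move_pose(p,rot(YAW,p)); st(); find(71.5)
E
```

```text
find 84.5 [[0.577, 0.322, 0.123, 39.485, 83.39], [0.394, -0.311, 0.275, 42.057, 57.87]]
 t 10.4 p [4.5e-01 3.0e-04 2.5e-01] gap 0.0855 F [ 0.4  0.3 -0.1] q7 0.01
find 71.5 [[0.41, 0.351, 0.021, 40.047, 71.164], [0.577, 0.322, 0.123, 39.757, 83.389], [0.393, -0.312, 0.293, 42.301, 57.888]]
```

```bash
cat >> h.py <<'E'
CY=-.0008
def pocket(dx,dy): return W([-.1525+dx,CY+dy])
def pick(q,z,lengthwise,force=50):
    th=q[2]+(np.pi/2 if lengthwise else 0)
    th=(th+np.pi/2)%np.pi-np.pi/2
    if lengthwise and th<0: th+=np.pi
    go(q[:2],.16,th); go(q[:2],.04,rate=.2); go(q[:2],z,rate=.06,contact_N=15); clamp(force); st("gripped")
    go(q[:2],.20,rate=.25)
def place(xy,z,lengthwise):
    th=YAW+(np.pi/2 if lengthwise else 0)
    go(xy,.20,th); o=get_obs(); d=np.array(xy)-o["eef_pos"][:2]; print("err",d.round(4))
    go(xy,z+.065,rate=.2); hit=go(xy,z+.0445,rate=.04,contact_N=6); st(f"hit {hit}")
    release(); st("rel"); go(xy,.20,rate=.25)
E
python3 - <<'E'
from h import *
q=find(84.5); pick(q,.005,False)
place(pocket(.0375,-.053),.005,False)
go([.45,.12],.22); im=cams.read_camera("top")["image"][:,:,::-1]; cv2.imwrite("pics/c5.png",crop(im,260,130,150,110,5))
E
```

```text
find 84.5 [[0.577, 0.322, 0.123, 39.757, 83.389], [0.614, -0.343, 1.702, 34.618, 92.347], [0.41, 0.351, 0.021, 40.047, 71.164], [0.393, -0.312, 0.293, 42.301, 57.888]]
gripped t 13.6 p [0.5773 0.3223 0.0055] gap 0.0409 F [-1.3 -0.   4.4] q7 -0.12
err [ 0.0001 -0.0021]
hit True t 17.1 p [ 0.6052 -0.0644  0.0494] gap 0.041 F [-0.9  0.4  6.9] q7 0.44
rel t 17.6 p [ 0.6045 -0.0642  0.0486] gap 0.0851 F [-0.6 -0.  -0. ] q7 0.44
```

View pics/c5.png

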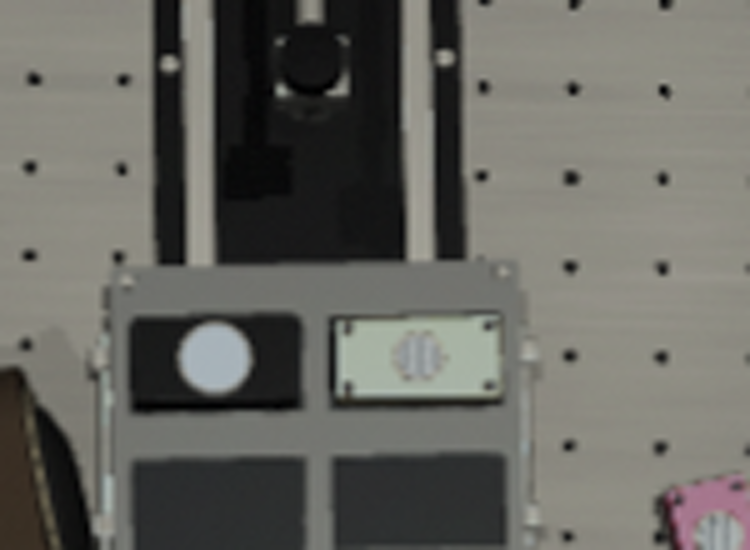

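Run:
```python
from h import *
q=find(71.5); pick(q,.001,True)
place(pocket(-.0375,-.053),.001,True)
go([.45,.1],.22); find(58)
```

```text
find 71.5 [[0.41, 0.351, 0.021, 40.047, 71.164], [0.377, -0.35, 0.302, 42.325, 57.59], [0.614, -0.066, 0.02, 41.054, 86.579]]
gripped t 22.9 p [0.4106 0.3513 0.0018] gap 0.0716 F [-0.7 -1.1  6.4] q7 0.94
err [ 0.     -0.0004]
hit True t 28.4 p [ 0.5304 -0.0674  0.0457] gap 0.0715 F [-1.5  0.8  8.5] q7 -0.9
rel t 28.7 p [ 0.5298 -0.0671  0.045 ] gap 0.0856 F [0.1 0.3 0.5] q7 -0.9
find 58 [[0.377, -0.35, 0.302, 42.325, 57.59], [0.536, -0.07, 0.021, 37.967, 75.403], [0.614, -0.068, 0.02, 41.054, 89.06]]
```

Run:
```python
from h import *
go([.42,-.15],.22); q=find(58); pick(q,.002,True)
place(pocket(-.0375,.053),.002,True)
go([.42,.25],.22); im=cams.read_camera("top")["image"][:,:,::-1]
s=cams.read_camera("side")["image"][:,:,::-1]
cv2.imwrite("pics/c6.png",np.hstack([crop(im,280,170,100,110,4),crop(s,310,215,100,110,4)])); find(58)
```

```text
find 58 [[0.377, -0.35, 0.302, 42.325, 57.59], [0.536, -0.07, 0.021, 37.967, 75.403], [0.614, -0.068, 0.02, 41.057, 89.077]]
gripped t 34.1 p [ 0.3774 -0.3498  0.0026] gap 0.059 F [-1.5  1.3  5. ] q7 0.04
err [0.0007 0.0021]
hit True t 37.7 p [0.5261 0.0386 0.0465] gap 0.0592 F [-1.3  0.4  6.7] q7 -1.07
rel t 38.1 p [0.5254 0.0387 0.0459] gap 0.0855 F [0.5 0.3 0. ] q7 -1.07
find 58 [[0.533, 0.039, 0.021, 40.701, 62.055], [0.536, -0.07, 0.021, 37.967, 75.403], [0.614, -0.068, 0.02, 41.054, 89.092]]
```

View pics/c6.png

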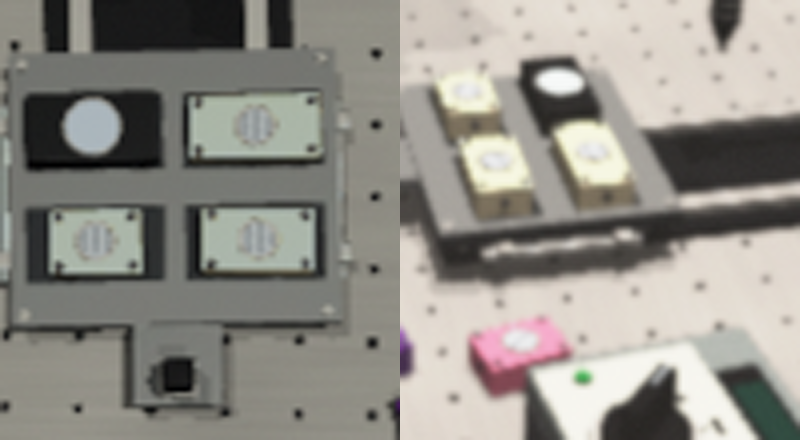

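```bash
cat >> h.py <<'E'
def selgo(a,b,xy=None):
    xy=SEL if xy is None else xy; th=lambda s:CYAW+.7-s-np.pi/2
    p=lambda z:[float(xy[0]),float(xy[1]),z]
    arm.line_to(p(.20),rot=quat(th(a)),rate=.35); arm.line_to(p(.099),rate=.15,contact_N=15); st("down"); clamp(25); st("clamped")
    n=int(np.ceil(abs(b-a)/.18))
    for s in np.linspace(a,b,n+1)[1:]: arm.move_pose(p(.099),quat(th(s)))
    o=st("turned"); print("Tz",np.round(o["wrist_torque"],2)); release(); arm.line_to(p(.20),rate=.25)
E
python3 - <<'E'
from h import *
c=cams.read_camera("top"); f=lambda u,v:at(c,((u+.5)/4-.5+280,(v+.5)/4-.5+170),.07)[:2]
t=f(92,126)
for n,p in(("long",(255,126)),("mid",(258,240)),("short",(96,241))): print(n,(M.T@(f(*p)-t)+[.0375,.053]).round(4))
print("tile stand",M.T@(t-HEAD))
go([.45,-.2],.22); selgo(0,.7)
im=cams.read_camera("top")["image"][:,:,::-1]
cv2.imwrite("pics/c7.png",crop(im,425,170,95,100,6))
E
```

```text
long [ 0.0354 -0.0537]
mid [-0.0397 -0.0539]
short [-0.0384  0.0516]
tile stand [-0.11422866  0.05222053]
down t 43.5 p [ 0.5579 -0.4049  0.1001] gap 0.0858 F [ 0.6 -0.7  1.3] q7 0.23
clamped t 44.2 p [ 0.558  -0.4049  0.0993] gap 0.0133 F [ 1.3 -1.   1.2] q7 0.23
turned t 45.2 p [ 0.5576 -0.4043  0.0993] gap 0.0135 F [1.2 0.9 5.9] q7 -0.36
Tz [ 0.17 -0.13  0.  ]
```

View pics/c7.png

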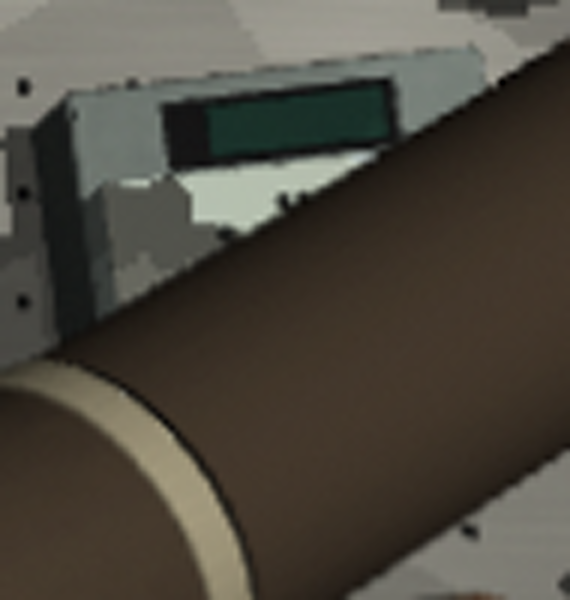

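```bash
cat >> h.py <<'E'
GRIP0=None
def carrier_to(dx,dy,rate=.1):
    """carrier_mid to stand (dx,dy) with handle gripped"""
    go(W([dx-.1275,dy]),.062,rate=rate)
def grab(cx,cy):
    h=W([cx-.1275,cy]); go(h,.20,YAW+np.pi/2); go(h,.062,rate=.2); clamp(60); st("grab")
E
python3 - <<'E'
from h import *
go([.42,-.12],.22)
c=cams.read_camera("top")["image"][:,:,::-1]
grab(-.1525,CY); carrier_to(-.0375,-.053); arm.pause(.3); o=st("tile"); print(M.T@(np.array(o["eef_pos"][:2])-HEAD))
s=cams.read_camera("side")["image"][:,:,::-1]
cv2.imwrite("pics/c8.png",np.hstack([crop(c,440,185,75,100,5),crop(s,360,190,75,100,5)]))
E
```

```text
grab t 50.4 p [ 0.4387 -0.018   0.0623] gap 0.0194 F [-1.3  1.4  7.3] q7 -0.94
tile t 52.1 p [ 0.556  -0.0658  0.0624] gap 0.0193 F [1.7 0.7 5.7] q7 -0.88
[-0.16451713 -0.05306247]
```

View pics/c8.png

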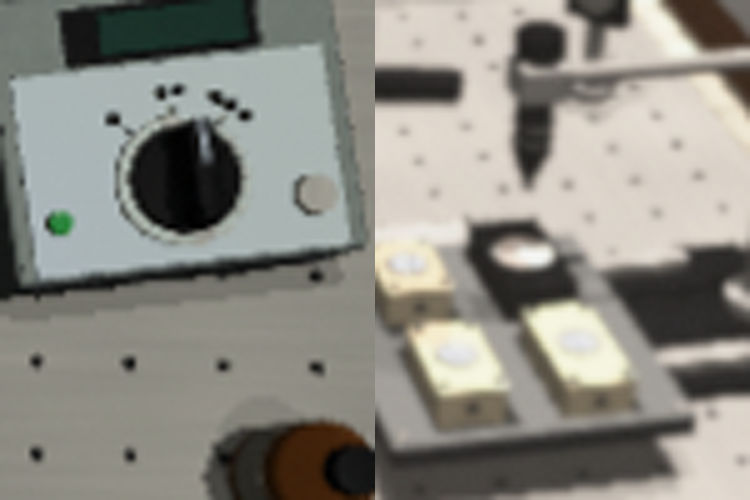

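Run:
```python
from h import *
c=cams.read_camera("top"); s=cams.read_camera("side")
t=at(s,(389.2,240),.07); print("tile",t, "stand",M.T@(t[:2]-HEAD)); print("pred tile px",pix(s,[[*HEAD,.07]]))
L=lambda z,r,a:[SEL[0]+r*np.cos(CYAW+.7-a),SEL[1]+r*np.sin(CYAW+.7-a),z]
for a in(.5,.7,.9,1.1):
    q=pix(c,[L(.122,.026,a),L(.122,.010,a)]); print(a,((q-[440,185]+.5)*5-.5).round(0).tolist())
im=c["image"][:,:,::-1]; k=crop(im,460,200,36,30,18)
cv2.imwrite("pics/c9.png",k)
```

```text
tile [ 0.71905251 -0.0076095   0.07      ] stand [ 0.00069554 -0.00143846]
pred tile px [[388.84344568 239.79421884]]
0.5 [[188.0, 120.0], [199.0, 151.0]]
0.7 [[198.0, 118.0], [203.0, 150.0]]
0.9 [[209.0, 118.0], [207.0, 150.0]]
1.1 [[219.0, 120.0], [211.0, 150.0]]
```

View pics/c9.png

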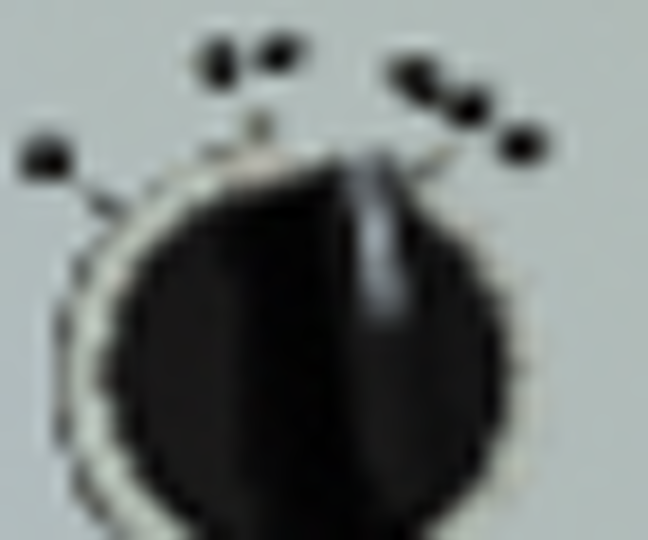

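The selector is at two pips (the pointer line slope matches 0.7 rad), and the tile is about 1.6 mm from the point under the head. I'll hold there, then turn to three pips.

Run:
```python
from h import *
arm.pause(1.2); release(); o=st("rel"); go(o["eef_pos"][:2],.20,rate=.25); arm.pause(.3)
go([.45,-.2],.22); selgo(.7,1.4); go([.42,-.12],.22); arm.pause(.3)
c=cams.read_camera("top")["image"][:,:,::-1]; s=cams.read_camera("side"); 
cv2.imwrite("pics/c10.png",np.hstack([crop(c,455,195,46,40,8),crop(s["image"][:,:,::-1],365,210,40,40,8)])); st()
```

```text
rel t 54.1 p [ 0.5555 -0.0657  0.062 ] gap 0.0856 F [ 0.1 -0.3  0.4] q7 -0.88
down t 57.6 p [ 0.5579 -0.4049  0.1001] gap 0.0854 F [-0.7  0.2  0.8] q7 -0.38
clamped t 58.2 p [ 0.5575 -0.4044  0.0992] gap 0.0137 F [-0.4  1.3  2.7] q7 -0.38
turned t 59.3 p [ 0.5577 -0.4036  0.0992] gap 0.0136 F [-1.5  4.2  5.9] q7 -0.98
Tz [0.88 0.31 0.02]
 t 62.6 p [ 0.42   -0.1203  0.22  ] gap 0.0853 F [-0.5 -0.9 -0. ] q7 -1.57
```

View pics/c10.png

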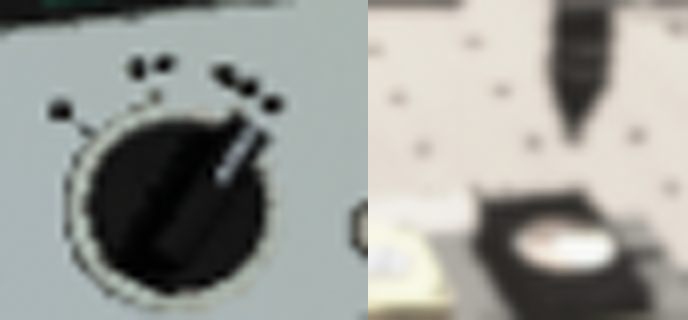

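Run:
```python
from h import *
grab(-.0375+.0005,-.053)
ims=[]
def hold(n,o):
    carrier_to(-o[0]+.0005,-o[1]); arm.pause(1.5); q=st(n); s=cams.read_camera("side"); ims.append(crop(s["image"][:,:,::-1],363,208,52,52,5))
    cv2.imwrite(f"pics/raw_{n}.png",s["image"][:,:,::-1])
hold("short",(-.0384,.0516))
carrier_to(-.06,-.0516); carrier_to(-.06,.0539)
hold("mid",(-.0397,-.0539))
hold("long",(.0354,-.0537))
cv2.imwrite("pics/c11.png",np.hstack(ims)); s=cams.read_camera("side"); print("pred",((pix(s,[[*HEAD,.07]])-[363,208]+.5)*5-.5))
```

```text
Traceback (most recent call last):
  File "h.py", line 78, in grab
    h=W([cx-.1275,cy]); go(h,.20,YAW+np.pi/2); go(h,.062,rate=.2); clamp(60); st("grab")
                        ~~^^^^^^^^^^^^^^^^^^^
  File "h.py", line 43, in go
    return arm.line_to(p,rot=None if th is None else rot(th,p),rate=rate,**k)
           ~~~~~~~~~~~^^^^^^^^^^^^^^^^^^^^^^^^^^^^^^^^^^^^^^^^^^^^^^^^^^^^^^^
bench.IKError: the arm cannot follow that straight line within its joint ranges
```

Run:
```python
from h import *
p=[.42,-.12,.22]; arm.move_pose(p,rot(YAW+np.pi/2,p)); st("turn")
grab(-.0375+.0005,-.053)
ims=[]
def hold(n,o):
    carrier_to(-o[0]+.0005,-o[1]); arm.pause(1.5); q=st(n); s=cams.read_camera("side"); ims.append(crop(s["image"][:,:,::-1],363,208,52,52,5))
    cv2.imwrite(f"pics/raw_{n}.png",s["image"][:,:,::-1])
hold("short",(-.0384,.0516))
carrier_to(-.06,-.0516); carrier_to(-.06,.0539)
hold("mid",(-.0397,-.0539))
hold("long",(.0354,-.0537))
cv2.imwrite("pics/c11.png",np.hstack(ims)); s=cams.read_camera("side"); print("pred",((pix(s,[[*HEAD,.07]])-[363,208]+.5)*5-.5))
```

```text
turn t 63.1 p [ 0.42   -0.1201  0.22  ] gap 0.0852 F [-0.4  0.5  0.5] q7 -1.12
grab t 65.2 p [ 0.5562 -0.0657  0.0623] gap 0.0194 F [-1.1  1.1  5.1] q7 -0.89
short t 67.6 p [ 0.6319 -0.0615  0.0624] gap 0.0196 F [ 1.6 -1.1  4.7] q7 -0.94
mid t 72.6 p [0.6284 0.0447 0.0623] gap 0.0192 F [ 2.  -0.   6.9] q7 -1.1
long t 75.1 p [0.5525 0.0414 0.0623] gap 0.0191 F [-0.4  1.3 11.6] q7 -1.07
pred [[131.21722839 160.9710942 ]]
```

View pics/c11.png

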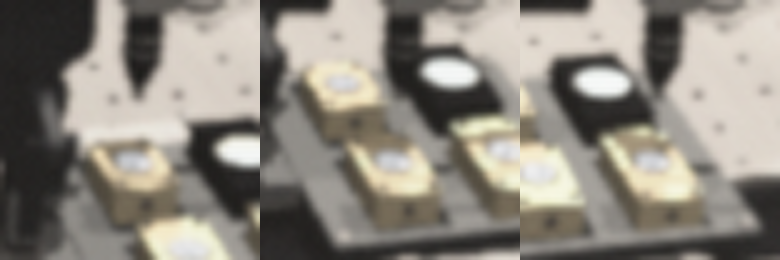

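All three windows, at (134,161), (132,159) and (132,160), match the predicted (131,161). Next I'll return to the load stop and set the selector to one pip.

Run:
```python
from h import *
carrier_to(-.14,CY); print(go(W([-.295,CY]),.062,rate=.04,contact_N=22)); o=st("stop"); print(M.T@(np.array(o["eef_pos"][:2])-HEAD))
release(); o=st("rel"); go(o["eef_pos"][:2],.20,rate=.25)
p=[.42,-.2,.22]; th=CYAW+.7-1.4-np.pi/2; arm.move_pose(p,quat(th)); selgo(1.4,0)
p=[.42,.25,.22]; go([.42,-.12],.22); arm.move_pose(p,rot(YAW+np.pi/2,p)); st()
c=cams.read_camera("top")["image"][:,:,::-1]
cv2.imwrite("pics/c12.png",np.hstack([crop(c,275,165,110,110,4),crop(c,430,180,80,110,4)]))
```

```text
True
stop t 77.0 p [ 0.439  -0.018   0.0624] gap 0.0194 F [ 4.3 -0.9 -3.9] q7 -0.95
[-0.27955747 -0.0006609 ]
rel t 77.6 p [ 0.4409 -0.0186  0.0629] gap 0.0856 F [ 0.3 -0.2  0.3] q7 -0.95
down t 81.2 p [ 0.5578 -0.405   0.1   ] gap 0.0856 F [ 0.2 -0.3 -0.2] q7 -1.04
clamped t 81.8 p [ 0.558  -0.4039  0.0993] gap 0.0136 F [-0.2  4.4  5.4] q7 -1.03
turned t 84.0 p [ 0.5582 -0.4049  0.0993] gap 0.0133 F [3.2 2.3 6.1] q7 0.14
Tz [ 0.41 -0.7   0.07]
 t 87.7 p [0.4208 0.2486 0.2197] gap 0.085 F [-0.2 -0.  -0.8] q7 1.02
```

View pics/c12.png

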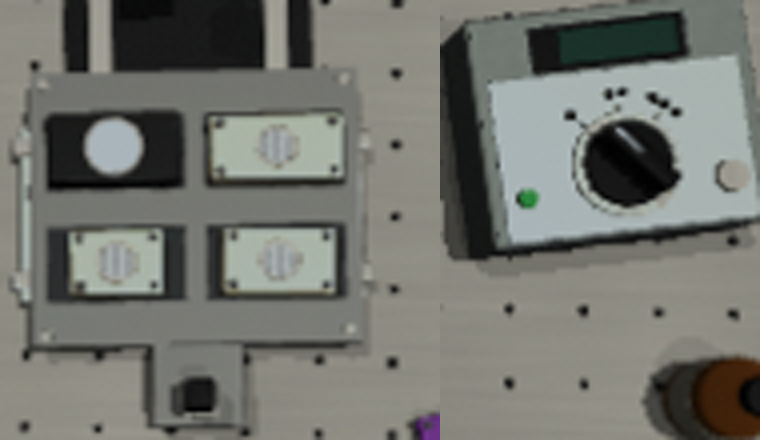

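```bash
python3 -c "
from h import *
print(workorder.hand_in())"
```

```text
the job is handed in; nothing more can be done
None
```

I handed the job in after about 88 s of robot time. The tile and all three cells were measured in order, the carrier is back on its load stop with every cell in a pocket, and the selector is at one pip. I checked each of these in camera images, but the hand-in call returned no verdict.

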